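Scan the tag inside the charging cabinet's drop-down door

TASK

Log the battery cabinet's barcode tag: pull its drop-down door all the way open, then take the scanner and hold it still above the tag on the inside of the door for two seconds, pointing squarely at the tag's middle from about 6 cm, wide nose along the tag's long side, without touching the cabinet or door with it. Set the scanner down again (do not drop it), standing on its nose in the middle of its green mat, and push the door up fully shut. Leave the tray, drill, tape and battery where they are.

Things in the scene. Friction and masses are not known exactly. Their poses are not given: they have to be found in the camera images.
- cabinet: Grey steel charging cabinet, fixed to the bench, 170 deep (x) x 260 wide (y) x 180 mm high, hollow behind its front door. Origin: at bench height (z=0), middle of the front face. Its x points into the cabinet (away from the front), y along the front, z up. It stands at different places and yaws.
- door (a joint): Angle of the cabinet's blue front door, hinged along its bottom edge (rad). 0 = shut (upright), 1.5 = fully open at its stop (lying almost level towards the robot, inside face up). May start slightly ajar. The hinge is stiff (about 0.55 N m friction, door 0.4 kg): the door stays wherever it is left; about 3 to 6 N at the bar moves it.
- door_hinge (a point): Point on the door's hinge axis, middle of the front, 40 mm above the bench. Axes move with the door: z from the hinge along the door towards its bar, y along the hinge (same as the cabinet's y), x the normal of the inside face. The axis is parallel to the cabinet's y. Panel: 236 wide, 12 mm thick (x -12 to 0 mm), from 6 to 140 mm from the hinge.
- door_bar (a point): Middle of the door's pull: a 12 mm round steel bar parallel to the hinge, 175 mm from it along the door's z and at x -6 mm, so 35 mm clear beyond the panel's edge, on two posts 88 mm apart inside. Shut: 215 mm above the bench, 35 mm above the cabinet's top; open: about 46 mm above the bench. It can be pinched from above at any door angle and turns between the fingers.
- label (a point): Centre of the white barcode tag (100 mm along y x 50 mm along z, flat) on the door's inside face, 75 mm from the hinge. Axes as door_hinge: x is the tag's outward normal (up, when the door is open), y its long side.
- scanner: Loose 0.2 kg yellow and black handheld scanner, 126 mm tall, standing nose down on the green mat. Origin: centre of the nose's underside (the scan window, looking along -z); z up along the grip. Nose 50 (x) x 84 (y) x 36 mm high, shoulder 42 x 60 mm up to 49 mm, above that a 34 x 34 mm square grip from 49 to 126 mm (x and y faces). Its yaw varies.
- scanner_aim (a point): Point in the air 60 mm in front of the scan window on the beam axis (scanner -z), where it reads best; put it on the tag's centre. Axes as the scanner's. (While the scanner stands it lies below the bench top.)
- mat: Fixed square rubber mat, green top, 130 x 130 x 4 mm. Origin: centre of its underside, on the bench.
- tray: Bystander: steel tray of red connectors, 110 x 160 x 40 mm, origin at centre of its underside.
- drill: Bystander: blue and black cordless drill standing on its battery, about 200 long x 76 wide x 218 mm high, origin under the centre of its foot.
- tape: Bystander: roll of white tape lying flat, 100 mm diameter, 48 mm high, origin at centre of its underside.
- battery: Bystander: spare drill battery, 110 x 76 x 62 mm, origin at centre of its underside.
Not all that is in view belongs to the job. Of the things that look like the scanner, the largest one is meant.

How it is judged (in metres and radians):
On the way, in this order (a step that is already met when the one before it is completed fails the run):
1. the door is pulled fully down (over 1.4 rad) (value of joint door above 1.4 rad), for 0.2 s.
2. door still down, scanner still (20 mm/s, 0.15 rad/s) for 1 s, aim point within 15 mm sideways and 30 mm in range of the tag centre, square within 0.22 rad, wide side along the tag within 0.25 rad (value of joint door above 1.35 rad and y of scanner_aim in the frame of label between -0.015 and 0.015 m and z of scanner_aim in the frame of label between -0.015 and 0.015 m and x of scanner_aim in the frame of label between -0.03 and 0.03 m and angle between the z axis of scanner and the x axis of label, either way round below 0.22 rad and angle between the y axis of scanner and the y axis of label, either way round below 0.25 rad and linear speed of scanner below 0.02 m/s and angular speed of scanner below 0.15 rad/s), for 1 s.
At the end, for the whole second after the job is handed in: The door is shut (under 0.04 rad, about 7 mm at the bar) and the scanner stands upright and still on its nose on the mat (within 0.1 rad), its centre within 30 mm of the mat's centre, released (value of joint door below 0.04 rad and angle between scanner's own z axis and vertical below 0.1 rad and horizontal distance between scanner and mat below 0.03 m and z of scanner in the frame of mat below 0.009 m and linear speed of scanner below 0.02 m/s); the robot touches nothing.
It fails at once if the tray, drill, tape or battery is shifted by more than 30 mm (distance of any of tray, drill, tape, battery from where it was at the start of the episode above 0.03 m).
It fails at once if the scanner bumps the cabinet or its door (over 1 N) (contact force between scanner and cabinet above 1 N).
It fails at once if the scanner is let go more than 20 mm above the mat (contact force between scanner and anything else below 0.05 N and z of scanner in the frame of mat above 0.024 m).
It also fails if it takes over 72 s, if anything falls off the work surface, if the arm or the gripper's body presses on something with over 40 N, if the wrist force passes 120 N, or if a joint passes its speed limit or range.

ROBOT

A 7-joint arm with a two-finger parallel gripper is mounted at the origin on the work surface. World frame = base frame: x ahead of the robot, y to its left, z up, the work surface at z = 0. Lengths are in m, angles in degrees, forces in N, time in s.
With the tool pointing down it reaches from about 0.425 to 1.025 m from the base axis. Payload 9.4 kg.
Tool frame: the origin (TCP) lies on the centre line of the jaws, within the pads' length; the fingertips stand 25 mm ahead of it and the grasp point (between the pads) lies 6 mm ahead of it; z points along the fingers, y is the line along which they close (so a half turn about z gives the same grasp; the last joint's range is limited). The gripper opens to 93 mm and grips with 3 to 60 N. Pads are 15 mm wide; open, the fingers measure 128 mm over their backs; the gripper's body (75 mm by 188 mm) begins 65 mm behind the grasp point.
Start: joints at [-75.556, 34.337, -0.143, 91.639, 0.103, 54.024, -4.572], TCP at [0.234, 0.686, 0.244] pointing down, gripper open.
Joint ranges: [-147.43, 147.43], [-19.82, 112.94], [-74.19, 73.91], [6.32, 146.72], [-59.91, 239.91], [6.04, 106.73], [-150.56, 150.56]. Speed limits (degrees/s): [127.2, 127.2, 172.46, 172.46, 180, 180, 180].

INTERFACE

Orientations are given as a 3x3 rotation matrix whose columns are the frame's x, y, z axes.
In Python, from bench import status, eyes, order gives the robot as it stands. The module is installed in compiled form; this text tells all that it offers.
- The arm moves only by the shell command python3 -m crank 'ROWS'. ROWS is a JSON object of lists of equal length, an entry for each row: "xyz": the shift along the tool's x, y, z in m, a list of three; "turn": the turn, a rotation vector about the tool's x, y, z in degrees, a list of three; "fingers": the opening, from 0 (shut) to 1 (fully open). A call has 1 to 10 rows; each row shifts and turns the commanded pose from where the row before left it, along the tool's axes as they then stand; what a row does not reach is not made up. A row lasts 1/8 s, in which the tool goes at most 62.5 mm and 10.7 degrees, less where a joint would pass 70% of its speed; a pose out of reach is approached as far as the arm can. A call is refused whole if a number of a shift passes 0.0625 or a number of a turn 10.7, either way. A call with a gripper value outside its range is refused whole. The fingers move at their own pace and stop on an object; the grip force is fixed at half the most. Time passes only in rows, so rows that do not move let the fingers close. It gives the time, the measured TCP pose, the force, the opening and the grip force at its end, in the units of the state.
- status.sense(): the state, without advancing time (a new reading comes with each control period).
- eyes.get_image(name): name is "scene" or "top"; returns a dict with "image" (480x640x3 uint8, blue, green, red), "K" (3x3 intrinsics, pixels), "position" and "attitude" of the camera in the world. Camera axes: x right, y up, looking along -z (the intrinsics and any distortion apply to the point x, -y, -z); pixel columns grow to the right and rows downward; lengths in m; the calibration is good to about 2 mm. A picture is of the moment at which its call begins. There is no depth.
- order.close_job(): hands the job in; it is judged then, once.
The state is a dict: "clock": time; "joint_positions": joint angles; "joint_vel": joint speeds; "tau": joint torques, N m; "tcp_pos": TCP position; "ee_rot": TCP orientation; "wrist_force": force on the tool from outside, world axes, zero at the start; "wrist_torque": the same for the moment, N m; "opening": finger opening in m; "grip_force": force on a finger pad.
Only numpy, scipy, OpenCV 4.12 (cv2) and the standard library are available. Lean on these libraries where they do the work, as an engineer would, in place of code of your own. Each camera call takes 0.05 s, during which the arm holds its last target. There are 200 camera calls.

## Working session

There is one attempt and no reset: what is moved stays moved. The work goes in short steps, Python scripts to look and compute and a shell command to move; the robot and the scene stay as the last step left them, time stands still between calls to the robot, and variables do not carry over. Pictures are saved under pics/ and viewed, at most 10 in all, crops included, and the job is handed in when it is done.

```bash
mkdir -p pics; python3 - <<'E'
from bench import status,eyes
import cv2,pickle
s=status.sense();print(s)
d={}
for n in("scene","top"):
    r=eyes.get_image(n);d[n]=r;cv2.imwrite(f"pics/{n}0.png",r["image"]);print(n,r["K"],r["position"],r["attitude"],[k for k in r])
pickle.dump(d,open("v0.pkl","wb"))
E
```

```text
{'clock': 0.0, 'joint_positions': array([-75.55367792,  34.38509686,  -0.14518819,  91.6806022 ,
         0.10285921,  54.02269052,  -4.57161225]), 'joint_vel': array([ 0.0224871 , -0.10688639,  0.02866822, -0.01028355,  0.11497238,
       -0.00159603, -0.04057421]), 'tau': array([-8.61447861e-04, -7.65064573e+01,  1.49750166e+00, -2.52356619e+01,
       -5.23133925e-02,  1.69964827e-02,  1.58630874e-04]), 'tcp_pos': array([0.23400693, 0.6857274 , 0.2427548 ]), 'ee_rot': array([[-9.46437807e-01,  3.22885966e-01, -3.60144593e-04],
       [ 3.22886136e-01,  9.46436633e-01, -1.49789006e-03],
       [-1.42793645e-04, -1.53394548e-03, -9.99998813e-01]]), 'wrist_force': array([-0.53489877,  0.6247244 ,  0.15789927]), 'wrist_torque': array([0.03371858, 0.03881308, 0.05910142]), 'grip_force': 0.0, 'opening': 0.09303897136356266}
scene [[609.3017822    0.         319.93824186]
 [  0.         609.3017822  235.22615115]
 [  0.           0.           1.        ]] [1.27782438 0.18169456 1.62037619] [[-0.19233118 -0.86716065  0.45939212]
 [ 0.98128296 -0.16535973  0.09869097]
 [-0.00961597  0.46977501  0.88273381]] ['image', 'K', 'position', 'attitude']
top [[539.47013194   0.         326.12818313]
 [  0.         539.47013194 253.17740681]
 [  0.           0.           1.        ]] [0.24073579 0.01727174 1.46613184] [[-0.01828839  0.98062343 -0.19504674]
 [-0.99980528 -0.0164903   0.01083868]
 [ 0.00741228  0.19520698  0.98073406]] ['image', 'K', 'position', 'attitude']
```

View pics/scene0.png

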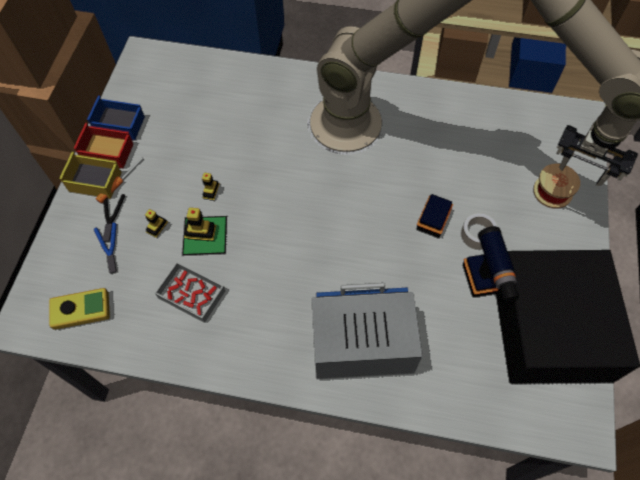

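View pics/top0.png

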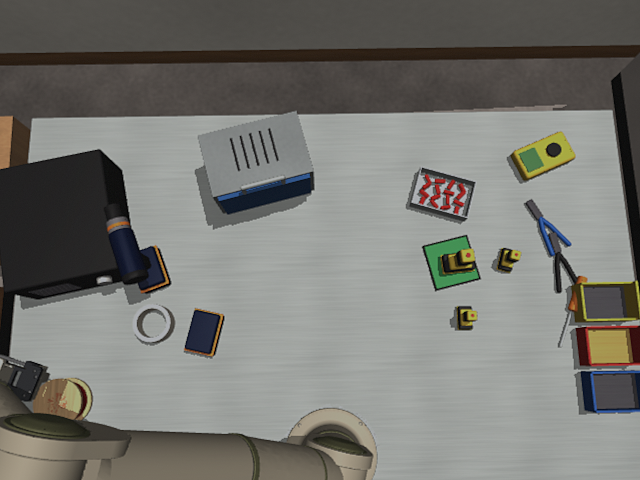

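The scene view shows the cabinet at about (365,330) with its bar at (362,287), and the mat with the large scanner at (203,232). Two smaller lookalikes stand at (209,185) and (154,221). In the top view the cabinet is at (257,165), its bar at (263,184), and the mat and scanner at (455,262). The drill, tape and battery are to the left of the cabinet.

```bash
cat > h.py <<'E'
import numpy as np,cv2
def ray(r,uv):
    K=np.array(r["K"]);R=np.array(r["attitude"]);p=np.linalg.inv(K)@[uv[0],uv[1],1]
    d=R@[p[0],-p[1],-p[2]];return np.array(r["position"]),d/np.linalg.norm(d)
def onz(r,uv,z):
    o,d=ray(r,uv);return o+d*(z-o[2])/d[2]
def tri(a,ua,b,ub):
    o,d=ray(a,ua);p,e=ray(b,ub);A=np.stack([d,-e],1);t=np.linalg.lstsq(A,p-o,rcond=None)[0]
    x,y=o+d*t[0],p+e*t[1];return (x+y)/2,np.linalg.norm(x-y)
def proj(r,P):
    c=np.array(r["attitude"]).T@(np.array(P)-r["position"]);q=np.array(r["K"])@[c[0],-c[1],-c[2]];return q[:2]/q[2]
E
python3 - <<'E'
import pickle,cv2,numpy as np
from h import *
d=pickle.load(open("v0.pkl","rb"))
np.set_printoptions(precision=4,suppress=True)
roi={"scene":(170,205,240,265),"top":(410,225,490,300)}
for n,r in d.items():
    im=r["image"];hsv=cv2.cvtColor(im,cv2.COLOR_BGR2HSV)
    m=cv2.inRange(hsv,(45,90,40),(85,255,255));x0,y0,x1,y1=roi[n];k=np.zeros_like(m);k[y0:y1,x0:x1]=m[y0:y1,x0:x1]
    pts=np.argwhere(k)[:,::-1].astype(np.float32)
    # cast onto mat top, then rectangle
    W=np.array([onz(r,p,.004)[:2] for p in pts],np.float32)
    print(n,"mat",cv2.minAreaRect(W))
    # blue door panel
    m=cv2.inRange(hsv,(95,120,40),(125,255,255));c,_=cv2.findContours(m,0,2)
    for q in c:
        if cv2.contourArea(q)>60: print(" blue",cv2.boundingRect(q),cv2.contourArea(q))
t,s=d["top"]["image"],d["scene"]["image"]
def crop(im,x,y,w,h,f): return cv2.resize(im[y:y+h,x:x+w],None,fx=f,fy=f,interpolation=cv2.INTER_CUBIC)
A=np.hstack([crop(t,190,105,133,100,3),crop(s,303,270,133,115,3)[:300]])
B=np.hstack([crop(t,410,228,80,60,5),crop(s,170,200,80,60,5)])
A=np.vstack([A[:, :798],B[:, :798]]);print(A.shape);cv2.imwrite("pics/crop1.png",A)
E
```

```text
scene mat ((0.49999135732650757, -0.34123969078063965), (0.12315303087234497, 0.12339945137500763), 13.354511260986328)
 blue (345, 290, 35, 5) 76.0
 blue (94, 222, 22, 34) 193.5
 blue (87, 96, 55, 43) 1214.0
 blue (510, 38, 56, 54) 2131.0
 blue (71, 0, 190, 62) 7065.5
top mat ((0.5011143684387207, -0.3432655334472656), (0.12301353365182877, 0.12330485880374908), 13.231376647949219)
 blue (581, 371, 59, 42) 483.0
 blue (112, 229, 27, 45) 320.5
 blue (538, 217, 33, 39) 285.0
 blue (246, 181, 36, 13) 135.5
 blue (217, 180, 93, 32) 676.0
 blue (286, 173, 25, 11) 98.5
(600, 798, 3)
```

View pics/crop1.png

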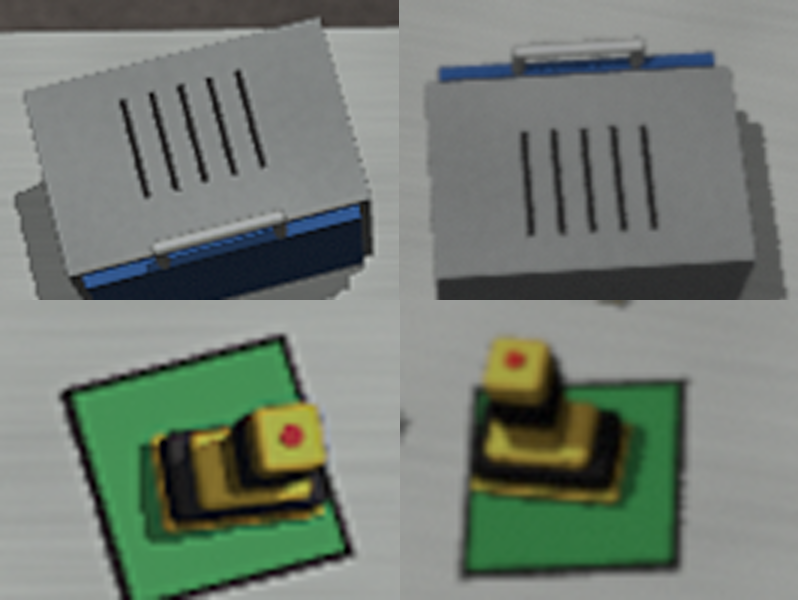

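Crop 1 shows the cabinet's top face with its four corners, the bar ends just in front of the door, and the red dot on the scanner's grip top. The dot is at about (468,255) in the top view and (193,212) in the scene view. The scanner's long side is close to world y.

```bash
python3 - <<'E'
import pickle
from h import *
np.set_printoptions(precision=4,suppress=True)
d=pickle.load(open("v0.pkl","rb"));t,s=d["top"],d["scene"]
T=lambda x,y:(190+x/3-.33,105+y/3-.33)
S=lambda x,y:(303+(x-399)/3-.33,270+y/3-.33)
tc=[(24,92),(320,18),(370,200),(70,278)]  # back L, back R, front R, front L
P=[onz(t,T(*c),.18) for c in tc];print("top corners\n",np.array(P))
sc=[(753,262),(437,280),(426,82),(732,67)] # back R?,...
Q=[onz(s,S(*c),.18) for c in sc];print("scene corners\n",np.array(Q))
for X in(P,Q): print([round(np.linalg.norm(X[i]-X[(i+1)%4]),4) for i in range(4)])
print("yaw top",[np.degrees(np.arctan2(*(v[1::-1]))) for v in (P[1]-P[0],P[2]-P[3],P[1]-P[2],P[0]-P[3])])
print("yaw scene",[np.degrees(np.arctan2(*(v[1::-1]))) for v in (Q[1]-Q[0],Q[2]-Q[3],Q[1]-Q[2],Q[0]-Q[3])])
for a,b in(((155,248),(516,50)),((285,216),(643,45)),((155,248),(643,45)),((285,216),(516,50)),((220,232),(579.5,47.5))):
  print("bar",tri(t,T(*a),s,S(*b)))
a=(410+290/5-.4,228+135/5-.4);b=(170+114.5/5-.4,200+60/5-.4)
print("dot",tri(t,a,s,b),onz(t,a,.13),onz(s,b,.13))
l=[onz(t,(410+x/5,228+(y-300)/5),.004) for x,y in((165,530),(325,515))];m=[onz(s,(170+(x-400)/5,200+(y-300)/5),.004) for x,y in((475,487),(615,502))]
for l in(l,m):
  v=l[1]-l[0];print("edge",l,np.linalg.norm(v),np.degrees(np.arctan2(v[1],v[0])))
E
```

```text
top corners
 [[0.8067 0.3233 0.18  ]
 [0.8704 0.0726 0.18  ]
 [0.7062 0.0321 0.18  ]
 [0.6423 0.2808 0.18  ]]
scene corners
 [[0.8098 0.3239 0.18  ]
 [0.8725 0.0768 0.18  ]
 [0.7067 0.0342 0.18  ]
 [0.6443 0.2867 0.18  ]]
[np.float64(0.2586), np.float64(0.1692), np.float64(0.2567), np.float64(0.1698)]
[np.float64(0.2549), np.float64(0.1712), np.float64(0.2601), np.float64(0.1696)]
yaw top [np.float64(-75.74795802543228), np.float64(-75.59527678174892), np.float64(13.85851388806386), np.float64(14.500048862183084)]
yaw scene [np.float64(-75.74749119938775), np.float64(-76.11888066763397), np.float64(14.412358035774945), np.float64(12.662663091553917)]
bar (array([0.666 , 0.1552, 0.2203]), np.float64(0.10222866239400512))
bar (array([0.6696, 0.1539, 0.2405]), np.float64(0.10949888735837836))
bar (array([0.6548, 0.2073, 0.2162]), np.float64(0.003486362015565457))
bar (array([0.6797, 0.1033, 0.2173]), np.float64(0.005346013587460369))
bar (array([0.6673, 0.1553, 0.2167]), np.float64(0.004277838354507428))
dot (array([ 0.4964, -0.3543,  0.1318]), np.float64(0.0007336387866291167)) [ 0.4968 -0.3552  0.13  ] [ 0.4954 -0.3546  0.13  ]
edge [array([ 0.4678, -0.3188,  0.004 ]), array([ 0.4746, -0.4075,  0.004 ])] 0.08894076004190597 -85.59243095213155
edge [array([ 0.5199, -0.3962,  0.004 ]), array([ 0.5139, -0.3105,  0.004 ])] 0.0858518209907514 93.9975005780323
```

```bash
cat > w.py <<'E'
import sys;from bench import status;from h import *
# usage: w.py x y z yawdeg [tiltdeg] : remaining move in the present tool axes (target tool y at yaw, z down)
np.set_printoptions(precision=4,suppress=True)
from scipy.spatial.transform import Rotation as Ro
s=status.sense();R=s["ee_rot"];a=[float(v) for v in sys.argv[1:]]
y=np.radians(a[3]);Y=np.array([np.cos(y),np.sin(y),0]);Z=np.array([0,0,-1.]);G=np.stack([np.cross(Y,Z),Y,Z],1)
if len(a)>4: G=G@Ro.from_euler("x",a[4],degrees=True).as_matrix()
print("t",s["clock"],"tcp",s["tcp_pos"],"F",s["wrist_force"],"open",s["opening"],"q",s["joint_positions"])
D=np.array(a[:3])-s["tcp_pos"]
print("shift(now axes)",R.T@D,"shift(target axes)",G.T@D,"turn",np.degrees(Ro.from_matrix(R.T@G).as_rotvec()))
E
python3 -m crank '{"xyz":[[0,0,-0.02],[0,0,-0.02],[0,0,-0.02],[0,0,-0.02],[0,0,-0.02],[0,0,-0.02],[-0.05,0.024,0],[-0.05,0.024,0],[-0.05,0.024,0],[-0.05,0.024,0]],"turn":[[0,0,9.5],[0,0,9.5],[0,0,9.5],[0,0,9.5],[0,0,9.5],[0,0,9.5],[0,0,0],[0,0,0],[0,0,0],[0,0,0]],"fingers":[1,1,1,1,1,1,1,1,1,1]}'; python3 w.py 0.667 0.156 0.30 14.2
```

```text
clock: 1.35
tcp_pos: [0.3769, 0.5141, 0.3633]
ee_rot: [[-0.245, 0.97, -0.0], [0.97, 0.245, -0.001], [-0.0, -0.0, -1.0]]
wrist_force: [0.6, -0.2, 0.6]
opening: 0.0929
grip_force: 0.0
t 1.35 tcp [0.3769 0.5141 0.3633] F [ 0.6473 -0.2323  0.6086] open 0.09290117779209248 q [-71.1709  22.6397  17.9539  96.3582  -7.6954  62.2451 -36.7422]
shift(now axes) [-0.4182  0.1936  0.0635] shift(target axes) [-0.4184  0.1933  0.0633] turn [-0.0172  0.0265 -0.0254]
```

```bash
python3 -m crank '{"xyz":[[-0.052,0.024,0],[-0.052,0.024,0],[-0.052,0.024,0],[-0.052,0.024,0],[-0.052,0.024,0],[-0.052,0.024,0],[-0.052,0.024,0],[-0.052,0.024,0.02],[0,0,0.043],[0,0,0]],"turn":[[0,0,0],[0,0,0],[0,0,0],[0,0,0],[0,0,0],[0,0,0],[0,0,0],[0,0,0],[0,0,0],[0,0,0]],"fingers":[1,1,1,1,1,1,1,1,1,1]}' >/dev/null; python3 w.py 0.667 0.156 0.223 14.2
```

```text
t 2.6 tcp [0.6624 0.1588 0.2974] F [-0.1063  0.592   0.5561] open 0.09307311986158594 q [-31.7681  29.7132  21.2329  95.2281 -12.2351  57.738    7.6651]
shift(now axes) [-0.0038  0.0042  0.0744] shift(target axes) [-0.0038  0.0037  0.0744] turn [-0.374   0.0106 -0.0847]
```

```bash
python3 -m crank '{"xyz":[[-0.003,0.003,0.025],[0,0,0.025],[0,0,0.0245],[0,0,0],[0,0,0],[0,0,0],[0,0,0],[0,0,0]],"turn":[[0,0,0],[0,0,0],[0,0,0],[0,0,0],[0,0,0],[0,0,0],[0,0,0],[0,0,0]],"fingers":[1,1,1,0.5,0,0,0,0]}'; python3 w.py 0.667 0.156 0.223 14.2
```

```text
clock: 3.6
tcp_pos: [0.6678, 0.1572, 0.2266]
ee_rot: [[-0.245, 0.97, 0.0], [0.97, 0.245, 0.0], [0.0, 0.001, -1.0]]
wrist_force: [0.5, -0.7, 0.0]
opening: 0.0476
grip_force: 0.0
t 3.6 tcp [0.6678 0.1572 0.2266] F [ 0.5262 -0.7293  0.0007] open 0.04763548386019815 q [-30.3841  33.7199  19.6729  98.9723 -14.1853  49.7264   9.6133]
shift(now axes) [-0.001  -0.0011  0.0036] shift(target axes) [-0.001  -0.0011  0.0036] turn [ 0.0301 -0.0048 -0.0378]
```

```bash
python3 -m crank '{"xyz":[[0,0,0.003],[0,0,0],[0,0,0],[0,0,0],[0,0,0],[0,0,0],[0,0,0]],"turn":[[0,0,0],[0,0,0],[0,0,0],[0,0,0],[0,0,0],[0,0,0],[0,0,0]],"fingers":[0,0,0,0,0,0,0]}'; python3 - <<'E'
import numpy as np
# door arc increments: bar relative to hinge at door angle th: cab x=-175 sin -6cos ; z=175cos-6... (x axis of door at th: (cos,?,sin))
f=lambda t:np.array([-.175*np.sin(t)-.006*np.cos(t),.04+.175*np.cos(t)-.006*np.sin(t)])
p=[f(t) for t in np.linspace(0,1.52,19)]
for a,b in zip(p,p[1:]): print(np.round([b[0]-a[0],-(b[1]-a[1])],4),end=" ")
E
```

```text
clock: 4.47
tcp_pos: [0.6676, 0.1571, 0.2231]
ee_rot: [[-0.245, 0.97, -0.0], [0.97, 0.245, -0.0], [-0.0, -0.0, -1.0]]
wrist_force: [-0.7, -0.3, -0.1]
opening: 0.0114
grip_force: 30.0
[-0.0147  0.0011] [-0.0146  0.0024] [-0.0143  0.0036] [-0.014   0.0048] [-0.0135  0.006 ] [-0.013   0.0071] [-0.0123  0.0081] [-0.0116  0.0092] [-0.0108  0.0101] [-0.0099  0.011 ] [-0.0089  0.0118] [-0.0079  0.0125] [-0.0068  0.0131] [-0.0057  0.0136] [-0.0045  0.0141] [-0.0033  0.0144] [-0.0021  0.0146] [-0.0009  0.0148]
```

The bar is gripped (opening 11 mm, 30 N), so I'll pull it down along the arc.

```bash
python3 -m crank '{"xyz":[[0,-0.0147,0.0011],[0,-0.0146,0.0024],[0,-0.0143,0.0036],[0,-0.014,0.0048],[0,-0.0135,0.006],[0,-0.013,0.0071],[0,-0.0123,0.0081],[0,-0.0116,0.0092],[0,-0.0108,0.0101]],"turn":[[0,0,0],[0,0,0],[0,0,0],[0,0,0],[0,0,0],[0,0,0],[0,0,0],[0,0,0],[0,0,0]],"fingers":[0,0,0,0,0,0,0,0,0]}'; python3 - <<'E'
import numpy as np
t=.76;c=np.array([.675,.158])+np.array([.969,.245])*(-.175*np.sin(t)-.006*np.cos(t));print("expect",c,.04+.175*np.cos(t)-.006*np.sin(t)+.009)
E
```

```text
clock: 5.6
tcp_pos: [0.5517, 0.1283, 0.17]
ee_rot: [[-0.245, 0.97, -0.0], [0.97, 0.245, 0.0], [0.0, -0.0, -1.0]]
wrist_force: [3.3, 3.3, -0.3]
opening: 0.0111
grip_force: 30.0
expect [0.55396195 0.12739698] 0.1717127732089951
```

```bash
python3 -m crank '{"xyz":[[0,-0.0099,0.011],[0,-0.0089,0.0118],[0,-0.0079,0.0125],[0,-0.0068,0.0131],[0,-0.0057,0.0136],[0,-0.0045,0.0141],[0,-0.0033,0.0144],[0,-0.0021,0.0146],[0,-0.0009,0.0148],[0,0,0]],"turn":[[0,0,0],[0,0,0],[0,0,0],[0,0,0],[0,0,0],[0,0,0],[0,0,0],[0,0,0],[0,0,0],[0,0,0]],"fingers":[0,0,0,0,0,0,0,0,0,0]}'; python3 - <<'E'
import numpy as np
t=1.5;c=np.array([.675,.158])+np.array([.969,.245])*(-.175*np.sin(t)-.006*np.cos(t));print("expect",c,.04+.175*np.cos(t)-.006*np.sin(t)+.009)
E
```

```text
clock: 6.85
tcp_pos: [0.5053, 0.1159, 0.0503]
ee_rot: [[-0.245, 0.97, 0.003], [0.97, 0.245, 0.0], [-0.0, 0.003, -1.0]]
wrist_force: [7.1, 3.5, -5.1]
opening: 0.0109
grip_force: 30.0
expect [0.50543852 0.11512842] 0.05539404037222368
```

```bash
python3 -m crank '{"xyz":[[0,0,0],[0,0,0],[0,0,-0.02],[0,0,-0.04],[0,0,-0.06],[0,0,-0.05],[-0.03,-0.008,-0.02],[-0.05,-0.014,0],[-0.05,-0.014,0],[-0.05,-0.014,0]],"turn":[[0,0,0],[0,0,0],[0,0,0],[0,0,0],[0,0,0],[0,0,0],[0,0,0],[0,0,0],[0,0,0],[0,0,0]],"fingers":[0.25,0.25,0.25,0.25,0.25,0.4,0.6,0.6,0.6,0.6]}'; python3 w.py 0.495 -0.356 0.22 4.2;python3 - <<'E'
from bench import eyes
import cv2,pickle
d={n:eyes.get_image(n) for n in("scene","top")}
pickle.dump(d,open("v1.pkl","wb"))
a=d["top"]["image"][90:330,160:520];b=d["scene"]["image"][190:430,150:510]
import numpy as np
cv2.imwrite("pics/v1.png",cv2.resize(np.vstack([a,b]),None,fx=1.25,fy=1.25))
E
```

```text
clock: 8.1
tcp_pos: [0.4981, -0.0724, 0.2404]
ee_rot: [[-0.245, 0.97, -0.002], [0.97, 0.245, 0.0], [0.001, -0.002, -1.0]]
wrist_force: [0.4, -0.5, 0.4]
opening: 0.0553
grip_force: 0.0
t 8.1 tcp [ 0.4981 -0.0724  0.2404] F [ 0.4065 -0.5247  0.354 ] open 0.055277275955455764 q [-15.3599  20.5876  23.0015 121.4372 -12.2774  40.2495  29.9362]
shift(now axes) [-0.2742 -0.0725  0.0204] shift(target axes) [-0.2826 -0.0239  0.0204] turn [-0.1033 -0.028   9.9781]
```

View pics/v1.png

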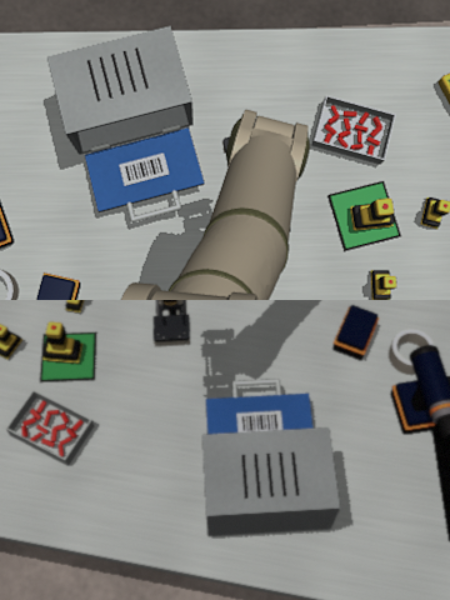

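The door lies fully open with the white tag visible: about (273,224) in the full top view and (358,287) in the scene view. The scanner and bystanders haven't moved. Next I'll go above the scanner and measure the tag in both views.

```bash
python3 -m crank '{"xyz":[[-0.046,-0.012,0.003],[-0.046,-0.012,0.003],[-0.046,-0.012,0.003],[-0.046,-0.012,0.003],[-0.046,-0.012,0.003],[-0.044,-0.0125,0.003],[0,0,0],[0,0,0]],"turn":[[0,0,0],[0,0,0],[0,0,0],[0,0,0],[0,0,0],[0,0,5],[0,0,5],[0,0,0]],"fingers":[0.6,0.6,0.6,0.6,0.6,0.6,0.6,0.6]}'>/dev/null; python3 w.py 0.495 -0.356 0.110 4.2;python3 - <<'E'
import pickle
from h import *
np.set_printoptions(precision=4,suppress=True)
d=pickle.load(open("v1.pkl","rb"));C={}
for n,g in(("top",(273,224)),("scene",(358,527-0))):
    im=d[n]["image"];g=(273,224) if n=="top" else (358,287+0)
    hsv=cv2.cvtColor(im,cv2.COLOR_BGR2HSV);b=cv2.inRange(hsv,(95,110,50),(125,255,255))
    x,y=int(g[0]),int(g[1]);k=np.zeros_like(b);k[y-50:y+50,x-65:x+65]=b[y-50:y+50,x-65:x+65]
    c=max(cv2.findContours(k,cv2.RETR_CCOMP,2)[0],key=cv2.contourArea);f=np.zeros_like(b);cv2.drawContours(f,[cv2.convexHull(c)],-1,255,-1)
    w=cv2.bitwise_and(f,cv2.bitwise_not(k));w=cv2.morphologyEx(w,cv2.MORPH_OPEN,np.ones((3,3)))
    q=max(cv2.findContours(w,0,2)[0],key=cv2.contourArea);P=np.array([onz(d[n],p[0],.0453)[:2] for p in q],np.float32)
    r=cv2.minAreaRect(P);print(n,"tag",r,cv2.boundingRect(q))
print("expected",np.array([.675,.158])-np.array([.969,.245])*.0748)
E
```

```text
t 9.2 tcp [ 0.4956 -0.3536  0.2219] F [ 0.6489  1.3154 -0.5999] open 0.055944165304724576 q [ 13.5539  29.52    24.6396 109.6055 -16.9996  44.585   51.7893]
shift(now axes) [-0.0025 -0.0005  0.1119] shift(target axes) [-0.0023 -0.0007  0.1119] turn [-0.117  -0.0819 -0.0366]
top tag ((0.6036563515663147, 0.13896670937538147), (0.05174558609724045, 0.10204523801803589), 14.440633773803711) (255, 212, 41, 27)
scene tag ((0.5979089736938477, 0.13952574133872986), (0.048954494297504425, 0.1035955548286438), 14.282617568969727) (339, 278, 38, 18)
expected [0.6025 0.1397]
```

```bash
python3 -m crank '{"xyz":[[0,0,0.035],[0,0,0.035],[0,0,0.03],[0,0,0.012],[0,0,0],[0,0,0],[0,0,0],[0,0,0],[0,0,0],[0,0,0]],"turn":[[0,0,0],[0,0,0],[0,0,0],[0,0,0],[0,0,0],[0,0,0],[0,0,0],[0,0,0],[0,0,0],[0,0,0]],"fingers":[0.6,0.6,0.6,0.6,0.3,0,0,0,0,0]}'; python3 w.py 0.495 -0.356 0.3 4.2
```

```text
clock: 10.45
tcp_pos: [0.4968, -0.3546, 0.1119]
ee_rot: [[-0.073, 0.997, 0.001], [0.997, 0.073, -0.001], [-0.001, 0.001, -1.0]]
wrist_force: [-1.6, 0.6, 7.4]
opening: 0.0339
grip_force: 29.9
t 10.45 tcp [ 0.4968 -0.3546  0.1119] F [-1.6439  0.6275  7.3833] open 0.03385046600387505 q [ 17.6157  37.579   19.1358 114.0032 -22.3007  31.849   56.3443]
shift(now axes) [-0.0014 -0.0016 -0.1881] shift(target axes) [-0.0013 -0.0019 -0.1881] turn [ 0.0829  0.0392 -0.0367]
```

```bash
python3 -m crank '{"xyz":[[0,0,-0.02],[0,0,-0.035],[0,0,-0.045],[0,0,-0.038],[0.02,0.006,0],[0.04,0.012,0],[0.048,0.014,0],[0.048,0.014,0],[0.048,0.014,0],[0.048,0.014,0]],"turn":[[0,0,0],[0,0,0],[0,0,0],[0,0,0],[0,0,0],[0,0,0],[0,0,0],[0,0,0],[0,0,0],[0,0,0]],"fingers":[0,0,0,0,0,0,0,0,0,0]}' | tail -3; python3 w.py 0.6025 0.139 0.25 14.2
```

```text
wrist_force: [1.7, -0.3, -1.0]
opening: 0.0339
grip_force: 29.9
t 11.7 tcp [ 0.5512 -0.0947  0.2477] F [ 1.6688 -0.2711 -1.0352] open 0.033932802599509364 q [-14.902   24.4124  26.5192 114.4466 -15.2623  44.5844  24.7709]
shift(now axes) [ 0.2293  0.0683 -0.0023] shift(target axes) [ 0.214   0.107  -0.0023] turn [-0.0945 -0.0472 -9.9807]
```

```bash
python3 -m crank '{"xyz":[[0.048,0.014,0],[0.048,0.014,0],[0.048,0.014,0],[0.04,0.012,0],[0.025,0.008,0],[0.01,0.003,0],[0,0,0],[0,0,0]],"turn":[[0,0,0],[0,0,0],[0,0,-2.5],[0,0,-2.5],[0,0,-2.5],[0,0,-2.5],[0,0,0],[0,0,0]],"fingers":[0,0,0,0,0,0,0,0]}' | tail -3; python3 w.py 0.6025 0.139 0.213 14.2
```

```text
wrist_force: [1.1, 0.0, -1.6]
opening: 0.0344
grip_force: 29.9
t 12.7 tcp [0.5953 0.1246 0.249 ] F [ 1.0566  0.0202 -1.591 ] open 0.03438922729595569 q [-33.1414  27.3243  23.3566 108.2155 -14.2826  47.3094  11.6381]
shift(now axes) [0.0123 0.0105 0.036 ] shift(target axes) [0.0122 0.0105 0.036 ] turn [-0.0054  0.0376 -0.2041]
```

```bash
python3 -m crank '{"xyz":[[0.006,0.005,0.012],[0.006,0.005,0.012],[0,0,0.012],[0,0,0],[0,0,0],[0,0,0],[0,0,0],[0,0,0]],"turn":[[0,0,0],[0,0,0],[0,0,0],[0,0,0],[0,0,0],[0,0,0],[0,0,0],[0,0,0]],"fingers":[0,0,0,0,0,0,0,0]}' | tail -3; python3 w.py 0.6025 0.139 0.213 14.2; python3 - <<'E'
from bench import eyes
import cv2,pickle,numpy as np
d={n:eyes.get_image(n) for n in("scene","top")}
pickle.dump(d,open("v2.pkl","wb"))
a=d["top"]["image"][130:280,180:380];b=d["scene"]["image"][200:350,250:450]
cv2.imwrite("pics/v2.png",cv2.resize(np.hstack([a,b]),None,fx=2,fy=2,interpolation=cv2.INTER_CUBIC))
E
```

```text
wrist_force: [0.1, -0.3, -2.6]
opening: 0.034
grip_force: 29.9
t 13.7 tcp [0.6023 0.1406 0.2131] F [ 0.1116 -0.3472 -2.5877] open 0.033971623806013776 q [-33.1364  30.3613  21.9908 108.8312 -15.8929  43.7425  11.8551]
shift(now axes) [-0.0016 -0.0002  0.0001] shift(target axes) [-0.0016 -0.0002  0.0001] turn [ 0.0305 -0.0038 -0.0374]
```

View pics/v2.png

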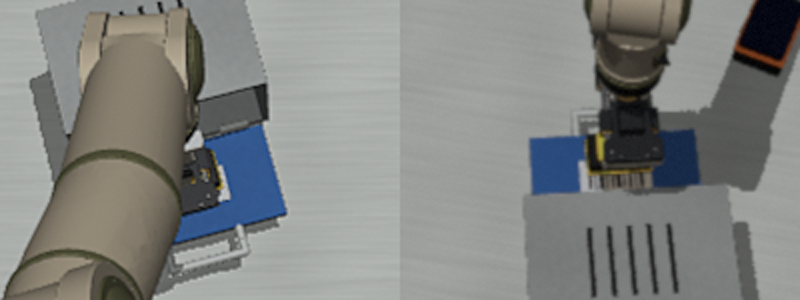

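The scanner is held above the tag at about (312,286) in the scene view, centred and aligned, with the door still down. I'll hold it still here.

```bash
for i in 1 2; do python3 -m crank '{"xyz":[[0,0,0],[0,0,0],[0,0,0],[0,0,0],[0,0,0],[0,0,0],[0,0,0],[0,0,0],[0,0,0],[0,0,0]],"turn":[[0,0,0],[0,0,0],[0,0,0],[0,0,0],[0,0,0],[0,0,0],[0,0,0],[0,0,0],[0,0,0],[0,0,0]],"fingers":[0,0,0,0,0,0,0,0,0,0]}' | tail -3; done;  python3 w.py 0.5005 -0.342 0.25 14.2
```

```text
wrist_force: [0.8, 0.0, -2.9]
opening: 0.0338
grip_force: 29.9
wrist_force: [-0.0, -0.3, -2.2]
opening: 0.0334
grip_force: 29.9
t 16.3 tcp [0.6022 0.1406 0.2128] F [-0.0495 -0.347  -2.2165] open 0.03344638757358154 q [-33.1333  30.3843  21.9855 108.8376 -15.8937  43.7439  11.8509]
shift(now axes) [-0.4431 -0.2166 -0.0372] shift(target axes) [-0.4429 -0.2169 -0.0372] turn [ 0.0004  0.0002 -0.0418]
```

```bash
python3 -m crank '{"xyz":[[0,0,-0.02],[0,0,-0.02],[-0.03,-0.015,0],[-0.045,-0.022,0],[-0.05,-0.0245,0],[-0.05,-0.0245,0],[-0.05,-0.0245,0],[-0.05,-0.0245,0],[-0.05,-0.0245,0],[-0.045,-0.022,0]],"turn":[[0,0,0],[0,0,0],[0,0,0],[0,0,0],[0,0,0],[0,0,0],[0,0,0],[0,0,0],[0,0,0],[0,0,0]],"fingers":[0,0,0,0,0,0,0,0,0,0]}' | tail -3
python3 -m crank '{"xyz":[[-0.035,-0.0175,0],[-0.025,-0.012,0],[-0.013,-0.006,0],[0,0,0],[0,0,0]],"turn":[[0,0,0],[0,0,0],[0,0,0],[0,0,0],[0,0,0]],"fingers":[0,0,0,0,0]}' | tail -3
python3 w.py 0.5005 -0.342 0.1125 14.2
```

```text
wrist_force: [0.7, 0.5, -1.0]
opening: 0.0338
grip_force: 29.9
wrist_force: [-0.3, 0.1, -1.3]
opening: 0.0341
grip_force: 29.9
t 18.175 tcp [ 0.5007 -0.3405  0.2527] F [-0.3039  0.1213 -1.3167] open 0.03405514215955918 q [ 12.4902  26.965   23.9082 108.3405 -14.4537  47.6675  58.1533]
shift(now axes) [-0.0015 -0.0006  0.1402] shift(target axes) [-0.0014 -0.0006  0.1402] turn [ 0.011  -0.0529  0.0501]
```

```bash
python3 -m crank '{"xyz":[[0,0,0.03],[0,0,0.035],[0,0,0.035],[0,0,0.025],[0,0,0.01],[0,0,0.003],[0,0,0.001],[0,0,0.001],[0,0,0],[0,0,0]],"turn":[[0,0,0],[0,0,0],[0,0,0],[0,0,0],[0,0,0],[0,0,0],[0,0,0],[0,0,0],[0,0,0],[0,0,0]],"fingers":[0,0,0,0,0,0,0,0,0,0]}' | tail -3; python3 w.py 0.5005 -0.342 0.1119 14.2
```

```text
wrist_force: [0.1, 0.2, -1.6]
opening: 0.0339
grip_force: 29.9
t 19.425 tcp [ 0.5003 -0.3421  0.1131] F [ 0.1271  0.1931 -1.6474] open 0.03389237955213879 q [ 17.259   37.0781  17.7694 114.4316 -20.6466  31.4673  63.5727]
shift(now axes) [-0.      0.0003  0.0012] shift(target axes) [-0.      0.0003  0.0012] turn [ 0.0219  0.0171 -0.0402]
```

```bash
python3 -m crank '{"xyz":[[0,0,0.001],[0,0,0.001],[0,0,0.0005],[0,0,0]],"turn":[[0,0,0],[0,0,0],[0,0,0],[0,0,0]],"fingers":[0,0,0,0]}'|grep -E "pos|force"
```

```text
tcp_pos: [0.5002, -0.3421, 0.1119]
wrist_force: [-3.9, 3.5, 16.3]
grip_force: 30.0
```

Contact is at the pick height, so it is standing on the mat. I'll ease off, release and rise.

```bash
python3 -m crank '{"xyz":[[0,0,-0.001],[0,0,0],[0,0,0],[0,0,0],[0,0,0],[0,0,-0.02],[0,0,-0.04],[0,0,-0.05],[0,0,-0.03],[0,0,0]],"turn":[[0,0,0],[0,0,0],[0,0,0],[0,0,0],[0,0,0],[0,0,0],[0,0,0],[0,0,0],[0,0,0],[0,0,0]],"fingers":[0,0.6,0.6,0.6,0.6,0.6,0.6,0.6,0.6,0.6]}'|grep -E "clock|force|opening"; python3 w.py 0.5055 0.1155 0.24 14.2
```

```text
clock: 21.18
wrist_force: [-0.1, 1.1, -0.3]
opening: 0.056
grip_force: 0.0
t 21.175 tcp [ 0.501  -0.3427  0.2536] F [-0.1172  1.0761 -0.2813] open 0.05596866828884247 q [ 12.3151  26.9582  24.3868 108.3146 -14.7481  47.5357  58.5128]
shift(now axes) [0.4432 0.1164 0.0128] shift(target axes) [0.4431 0.1168 0.0136] turn [ 0.191   0.1616 -0.0353]
```

```bash
python3 -m crank '{"xyz":[[0.03,0.008,0],[0.05,0.0132,0],[0.055,0.0144,0],[0.055,0.0144,0],[0.055,0.0144,0],[0.055,0.0144,0],[0.055,0.0144,0],[0.045,0.012,0],[0.03,0.008,0],[0.012,0.003,0]],"turn":[[0,0,0],[0,0,0],[0,0,0],[0,0,0],[0,0,0],[0,0,0],[0,0,0],[0,0,0],[0,0,0],[0,0,0]],"fingers":[0.5,0.25,0.25,0.25,0.25,0.25,0.25,0.25,0.25,0.25]}'|grep -E "clock|force|opening"; python3 -m crank '{"xyz":[[0,0,0],[0,0,0]],"turn":[[0,0,0],[0,0,0]],"fingers":[0.25,0.25]}' >/dev/null; python3 w.py 0.5055 0.1155 0.055 14.2
python3 - <<'E'
from bench import eyes
import cv2,pickle
import numpy as np
d={n:eyes.get_image(n) for n in("scene","top")}
a=d["top"]["image"][130:330,180:520];b=d["scene"]["image"][180:380,150:490]
cv2.imwrite("pics/v3.png",cv2.resize(np.vstack([a,b]),None,fx=1.5,fy=1.5,interpolation=cv2.INTER_CUBIC))
E
```

```text
clock: 22.42
wrist_force: [-0.2, -0.0, -0.6]
opening: 0.0234
grip_force: 0.0
t 22.675 tcp [0.5046 0.1134 0.2512] F [-0.5781  0.6421 -0.5961] open 0.023420612193242152 q [-36.6676  20.7366  23.8298 119.219  -12.2097  42.3571   8.9138]
shift(now axes) [0.002  0.0015 0.1961] shift(target axes) [0.0018 0.0014 0.1962] turn [-0.026   0.0326 -0.1506]
```

View pics/v3.png

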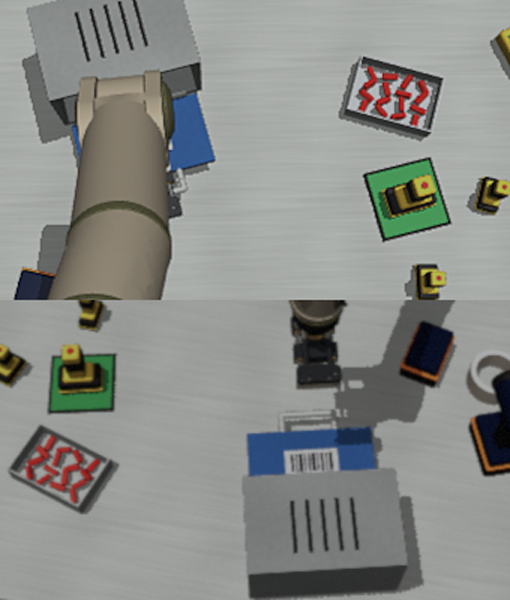

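The scanner stands upright in the middle of the mat, the door is still open, and the gripper is above the bar. I'll descend onto the bar and grip it.

```bash
python3 -m crank '{"xyz":[[0.002,0.0015,0.04],[0,0,0.05],[0,0,0.045],[0,0,0.03],[0,0,0.02],[0,0,0.01],[0,0,0],[0,0,0],[0,0,0],[0,0,0]],"turn":[[0,0,0],[0,0,0],[0,0,0],[0,0,0],[0,0,0],[0,0,0],[0,0,0],[0,0,0],[0,0,0],[0,0,0]],"fingers":[0.25,0.25,0.25,0.25,0.25,0.25,0.2,0,0,0]}'; python3 -m crank '{"xyz":[[0,0,0],[0,0,0]],"turn":[[0,0,0],[0,0,0]],"fingers":[0,0]}'
```

```text
clock: 24.02
tcp_pos: [0.5052, 0.117, 0.0568]
ee_rot: [[-0.245, 0.97, -0.0], [0.97, 0.245, -0.0], [-0.0, -0.0, -1.0]]
wrist_force: [-3.1, -3.1, 1.6]
opening: 0.011
grip_force: 30.0
clock: 24.28
tcp_pos: [0.5052, 0.1169, 0.0567]
ee_rot: [[-0.244, 0.97, -0.001], [0.97, 0.244, -0.0], [-0.0, -0.001, -1.0]]
wrist_force: [-3.7, -3.3, 6.1]
opening: 0.0107
grip_force: 30.0
```

```bash
python3 -m crank '{"xyz":[[0,0.001,-0.0145],[0,0.0021,-0.0146],[0,0.0033,-0.0144],[0,0.0045,-0.0141],[0,0.0057,-0.0136],[0,0.0068,-0.0131],[0,0.0079,-0.0125],[0,0.0089,-0.0118],[0,0.0099,-0.011]],"turn":[[0,0,0],[0,0,0],[0,0,0],[0,0,0],[0,0,0],[0,0,0],[0,0,0],[0,0,0],[0,0,0]],"fingers":[0,0,0,0,0,0,0,0,0]}'
python3 w.py 0.554 0.1274 0.1717 14.2
```

```text
clock: 25.4
tcp_pos: [0.5535, 0.1293, 0.1769]
ee_rot: [[-0.245, 0.97, -0.002], [0.97, 0.245, -0.0], [0.0, -0.002, -1.0]]
wrist_force: [-5.0, -4.3, -4.5]
opening: 0.0111
grip_force: 30.0
t 25.4 tcp [0.5535 0.1293 0.1769] F [-5.0337 -4.3157 -4.4732] open 0.011065528085747744 q [-33.104   29.9659  20.6808 116.8619 -17.3906  36.1846  13.3758]
shift(now axes) [-0.0019  0.0001  0.0052] shift(target axes) [-0.0019  0.0001  0.0052] turn [-0.1193 -0.0018 -0.0372]
```

```bash
python3 -m crank '{"xyz":[[0,0.0108,-0.009],[0,0.0116,-0.0085],[0,0.0123,-0.0075],[0,0.013,-0.0065],[0,0.0135,-0.0055],[0,0.014,-0.0045],[0,0.0143,-0.0033],[0,0.0146,-0.0022],[0,0.0147,-0.001],[0,0.004,0]],"turn":[[0,0,0],[0,0,0],[0,0,0],[0,0,0],[0,0,0],[0,0,0],[0,0,0],[0,0,0],[0,0,0],[0,0,0]],"fingers":[0,0,0,0,0,0,0,0,0,0]}'
python3 w.py 0.669 0.157 0.224 14.2
```

```text
clock: 26.65
tcp_pos: [0.6694, 0.1586, 0.2265]
ee_rot: [[-0.245, 0.97, -0.009], [0.97, 0.245, -0.001], [0.002, -0.009, -1.0]]
wrist_force: [-31.7, -7.9, 31.3]
opening: 0.011
grip_force: 30.0
t 26.65 tcp [0.6694 0.1586 0.2265] F [-31.694   -7.9392  31.2586] open 0.011043507522043802 q [-31.9826  34.4323  22.4127  98.4103 -16.2472  50.9113  11.4923]
shift(now axes) [-0.0015 -0.0007  0.0025] shift(target axes) [-0.0015 -0.0008  0.0025] turn [-0.5246 -0.1019 -0.0403]
```

The door is firmly against its stop. I'll release it, rise and check.

```bash
python3 -m crank '{"xyz":[[0,0,0],[0,0,0],[0,0,0],[0,0,0],[0,0,-0.02],[0,0,-0.04],[0,0,-0.04],[-0.04,0,0],[-0.05,0,0],[-0.05,0,0]],"turn":[[0,0,0],[0,0,0],[0,0,0],[0,0,0],[0,0,0],[0,0,0],[0,0,0],[0,0,0],[0,0,0],[0,0,0]],"fingers":[0.5,0.5,0.5,0.5,0.5,0.5,0.5,0.5,0.5,0.5]}'
python3 -m crank '{"xyz":[[0,-0.05,0],[0,-0.05,0],[0,-0.05,0],[0,0,0],[0,0,0]],"turn":[[0,0,0],[0,0,0],[0,0,0],[0,0,0],[0,0,0]],"fingers":[0.5,0.5,0.5,0.5,0.5]}'
python3 - <<'E'
from bench import eyes
import cv2,pickle
import numpy as np
d={n:eyes.get_image(n) for n in("scene","top")}
pickle.dump(d,open("v4.pkl","wb"))
f=lambda n,x,y,w,h:cv2.resize(d[n]["image"][y:y+h,x:x+w],None,fx=3,fy=3,interpolation=cv2.INTER_CUBIC)
A=np.hstack([f("top",190,105,133,100),f("scene",303,270,133,100)]);B=np.hstack([f("top",400,205,133,100),f("scene",150,175,133,100)])
cv2.imwrite("pics/v4.png",np.vstack([A,B]))
E
```

```text
clock: 27.9
tcp_pos: [0.7081, 0.0227, 0.3258]
ee_rot: [[-0.245, 0.969, 0.002], [0.969, 0.245, 0.0], [-0.0, 0.002, -1.0]]
wrist_force: [1.0, 0.4, 0.2]
opening: 0.0461
grip_force: 0.0
clock: 28.52
tcp_pos: [0.5631, -0.0126, 0.3253]
ee_rot: [[-0.245, 0.97, 0.003], [0.97, 0.245, 0.001], [-0.0, 0.003, -1.0]]
wrist_force: [1.0, -0.4, 0.8]
opening: 0.0466
grip_force: 0.0
```

View pics/v4.png

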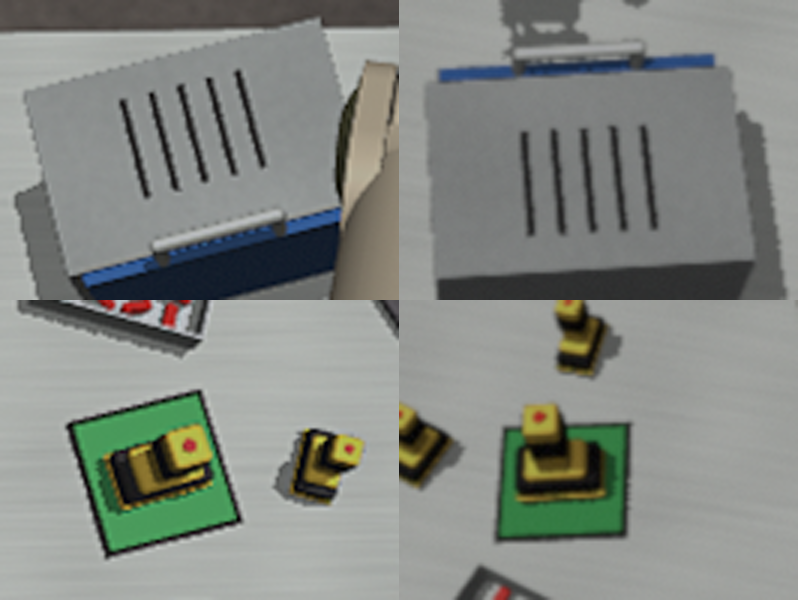

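The bar is at the same place as at the start or slightly further in, so the door is shut. The scanner stands upright in the middle of the mat, and the arm is clear.

```bash
python3 -c "
from bench import order
print(order.close_job())"
```

```text
the job is handed in; nothing more can be done
None
```

I opened the door, held the scanner still above the tag for over 2 s, stood it back in the middle of its mat, shut the door and handed the job in at about 29 s; no verdict came back.

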